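# Put the culture vessels into their nests

### The arm

A 6-joint arm with a two-finger parallel gripper is mounted at the origin on the work surface. World frame = base frame: x ahead of the robot, y to its left, z up, the work surface at z = 0. Lengths are in m, angles in rad, forces in N, time in s.
With the tool pointing down it reaches from about 0.35 to 0.775 m from the base axis. Payload 7.3 kg.
Tool frame: the origin (TCP) lies at the very end of the fingers, on their centre line; the grasp point (between the pads) lies 19 mm behind it; z points along the fingers, y is the line along which they close (so a half turn about z gives the same grasp; the last joint's range is limited). The gripper opens to 92 mm and grips with 3 to 60 N. Pads are 19 mm wide; open, the fingers measure 130 mm over their backs; the gripper's body (75 mm by 190 mm) begins 47 mm behind the grasp point.
Start: joints at [-1.457, 0.342, 1.524, -0, 1.275, -0.146], TCP at [0.135, -0.507, 0.227] pointing down, gripper open.
Joint ranges: [-2.53, 2.53], [-0.77, 2.02], [0.04, 2.7], [-1, 4.14], [0.28, 2.66], [-3.11, 3.11]. Speed limits (rad/s): [2.57, 2.57, 3.14, 3.14, 3.14, 3.14].

### API

Orientations are given as [roll, pitch, yaw] about the fixed x, y, z axes, in that order (R = Rz(yaw) Ry(pitch) Rx(roll)).
In Python, from cell import robot gives the robot as it stands.
- The arm moves only by the tool apply_moves, never from a script. Its argument "rows" is a list of rows, each an object with "xyz": the shift along the tool's x, y, z in mm, a list of three; "turn": the turn about the tool's z in rad. A call has 1 to 10 rows; each row shifts and turns the commanded pose from where the row before left it, along the tool's axes as they then stand; what a row does not reach is not made up. A row lasts 1/8 s, in which the tool goes at most 62.5 mm and 10.7 degrees, less where a joint would pass 70% of its speed; a pose out of reach is approached as far as the arm can. A call with a gripper value outside its range is refused whole. "gripper" is the opening, from 0 (shut) to 1 (fully open), set as the call begins (left out, the last holds). The fingers move at their own pace and stop on an object; "newtons" is the grip in N (left out, the last holds). Time passes only in rows, so rows that do not move let the fingers close. It gives the time, the measured TCP pose, the force and the opening at its end, in the units of the state.
- robot.observe(): the state, without advancing time (a new reading comes with each control period).
- robot.read_camera(name): name is "scene" or "top"; returns a dict with "frame" (480x640x3 uint8, blue, green, red), "mtx" (3x3 intrinsics, pixels), "distortion" ([k1, k2, p1, p2, k3] as OpenCV has them; the pictures are not rectified), "R" (3x3) and "t" (3): a world point X has camera coordinates R X + t. Camera axes: x right, y down, z forward; pixel columns grow to the right and rows downward; lengths in m; the calibration is good to about 2 mm. A picture is of the moment at which its call begins. There is no depth.
- robot.hand_in(): hands the job in, once; it reports no verdict.
The state is a dict: "time": time; "qpos": joint angles; "qvel": joint speeds; "joint_efforts": joint torques, N m; "tool_pos": TCP position; "tool_rot": TCP orientation; "contact_force": force on the tool from outside, world axes, zero at the start; "torque": the same for the moment, N m; "opening": finger opening in m.
Only numpy, scipy, OpenCV 4.12 (cv2) and the standard library are available. Lean on these libraries where they do the work, as an engineer would, in place of code of your own. Each camera call takes 0.05 s, during which the arm holds its last target. There are 200 camera calls.

### The job

Put each of the four lidded culture vessels (wide round jar, slim round jar, square box, oblong box) into the black nest on the bench that has the same shape and size, so that it stands upright and flat on the nest's floor, inside the rim. Set the vessels down, do not drop them, and leave the empty glass beaker and the clay pot standing where they are.

Things in the scene. Friction and masses are not known exactly. Their poses are not given: they have to be found in the camera images.
- wide_jar: Round clear glass culture jar with a white screw lid, 62 mm in diameter over the lid and 75 mm high (the lid is the top 24 mm, the glass below is 58 mm in diameter), a green plantlet inside; 0.14 to 0.28 kg. Belongs in wide_nest. Origin: centre of its underside, z up through the lid.
- slim_jar: Slim round clear glass jar with a white screw lid, 40 mm in diameter over the lid and 75 mm high (the lid is the top 24 mm, the glass below is 36 mm in diameter); 0.07 to 0.14 kg. Belongs in slim_nest. Origin: centre of its underside, z up through the lid.
- square_box: Square clear plastic culture box with a white lid, 56 x 56 mm over the lid and 70 mm high (lid: the top 20 mm; the body below is 52 x 52 mm); 0.10 to 0.20 kg. Belongs in square_nest. Origin: centre of its underside, z up through the lid. x and y run across its flat sides.
- long_box: Oblong clear plastic culture box with a white lid, 76 mm long (its x) and 38 mm wide (its y) over the lid, 60 mm high (lid: the top 20 mm; the body below is 72 x 34 mm); 0.08 to 0.17 kg. Belongs in long_nest, either way round. Origin: centre of its underside, z up through the lid.
- wide_nest: The larger round black tray on the bench: 80 mm inside diameter, 88 mm outside. Origin: centre of its underside on the bench, z up. The floor inside is 4 mm above the bench, the rim top 14 mm, the rim 4 mm thick. Fixed to the bench.
- slim_nest: The smaller round black tray: 58 mm inside diameter, 66 mm outside. Origin: centre of its underside on the bench, z up. The floor inside is 4 mm above the bench, the rim top 14 mm, the rim 4 mm thick. Fixed to the bench.
- square_nest: Square black tray, 74 x 74 mm inside, 82 x 82 mm outside, sides along its x and y. Origin: centre of its underside on the bench, z up. The floor inside is 4 mm above the bench, the rim top 14 mm, the rim 4 mm thick. Fixed to the bench.
- long_nest: Oblong black tray, 94 mm (its x) x 56 mm (its y) inside, 102 x 64 mm outside. Origin: centre of its underside on the bench, z up. The floor inside is 4 mm above the bench, the rim top 14 mm, the rim 4 mm thick. Fixed to the bench.
- beaker: Empty open glass beaker, 54 mm in diameter (57 mm at the rim), 70 mm high, loose; not to be moved. Origin: centre of its underside.
- pot: Empty small clay plant pot, 44 mm in diameter at the foot, 68 mm at the rim, 70 mm high, loose; not to be moved. Origin: centre of its underside. A roll of brown tape (66 mm wide, 18 mm high, loose, of no importance) also lies somewhere among these things.

How it is judged:
By the outcome, as a careful person would: the job done as asked, in the order asked, and still so for the second after the job is handed in, with the robot touching nothing.
It also fails if it takes over 99 s, if anything falls off the work surface, if the arm or the gripper's body presses on something with over 40 N, if the wrist force passes 120 N, or if a joint passes its speed limit or range.

## Working session

There is one attempt and no reset: what is moved stays moved. The work goes in short steps, Python scripts to look and compute and a tool call to move; the robot and the scene stay as the last step left them, time stands still between calls to the robot, and variables do not carry over. Pictures are saved under pics/ and viewed, on a budget of 14 in all, crops included, one or two more only if the job needs it, and the job is handed in when it is done.

Besides the shell and the picture viewer there is one more tool, called as name(argument=value, ...), one argument or row to a line, values as JSON. apply_moves: Moves the arm, as the interface text tells. Its arguments: {"type":"object","properties":{"rows":{"type":"array"},"gripper":{"type":"number"},"newtons":{"type":"number"}},"required":["rows"]}

```bash
mkdir -p pics; ls; python3 - <<'E'
from cell import robot
import cv2,numpy as np
s=robot.observe(); print(s)
for n in("top","scene"):
    c=robot.read_camera(n); cv2.imwrite(f"pics/{n}0.png",c["frame"]); print(n,c["mtx"],c["distortion"],c["R"],c["t"], -np.array(c["R"]).T@np.array(c["t"]))
E
```

```text
pics
{'time': 0.0, 'qpos': array([-1.45697209e+00,  3.42719863e-01,  1.52497520e+00, -2.73909707e-05,
        1.27539598e+00, -1.46017897e-01]), 'qvel': array([-3.06206860e-04, -9.57338607e-04, -6.70903080e-04,  1.11650632e-03,
       -1.43127312e-05, -2.37535791e-05]), 'joint_efforts': array([-2.41495372e-04, -4.31239772e+01, -2.44220835e+01,  7.16014858e-02,
        5.59158681e-02, -1.35685577e-04]), 'tool_pos': array([ 0.1348469 , -0.50698491,  0.22606104]), 'tool_rot': array([-3.14010639e+00, -1.92101704e-04,  2.59849988e-01]), 'contact_force': array([ 0.18591029, -0.30288751, -0.13760025]), 'torque': array([-0.01398367, -0.02190009,  0.05931744]), 'opening': 0.09141835481416662}
top [[447.68832299   0.         326.20023939]
 [  0.         447.68832299 245.86897648]
 [  0.           0.           1.        ]] [-0.10528457  0.          0.          0.          0.        ] [[ 0.01016246 -0.99958769  0.02685483]
 [-0.99148047 -0.01356046 -0.12954762]
 [ 0.12985837 -0.02530951 -0.99120948]] [-0.02182506  0.56790329  0.70254704] [0.47205521 0.00366609 0.77052791]
scene [[480.83721825   0.         321.40556955]
 [  0.         480.83721825 231.47407845]
 [  0.           0.           1.        ]] [-0.01149669  0.          0.          0.          0.        ] [[-0.76726936  0.6413155   0.00348683]
 [ 0.52044619  0.62581995 -0.58093472]
 [-0.37474457 -0.44391871 -0.81394268]] [ 0.41681653 -0.27786695  1.07730926] [0.86814114 0.38482152 0.71399206]
```

View pics/top0.png

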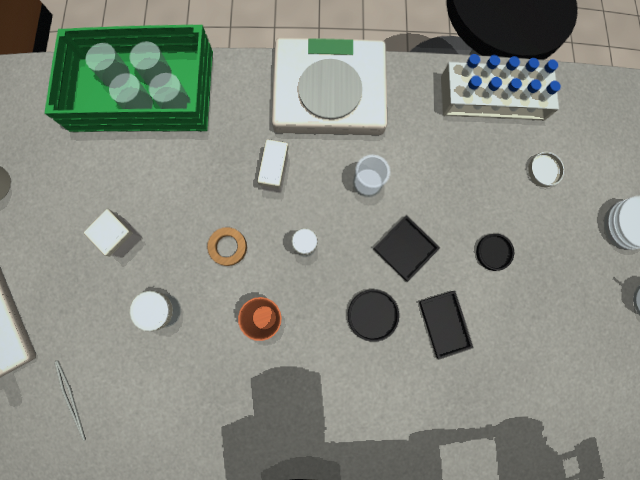

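View pics/scene0.png

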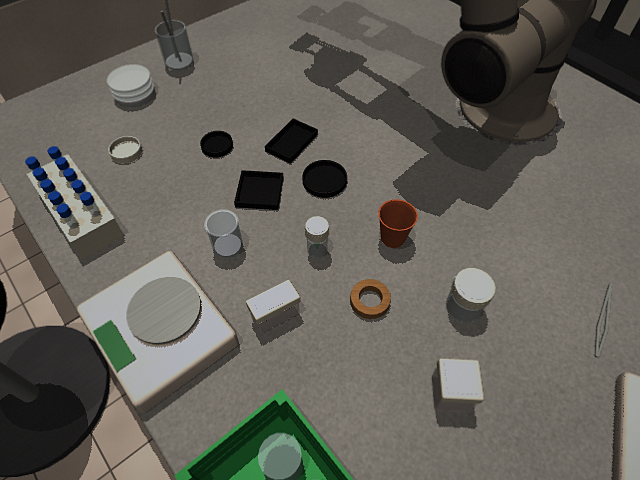

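The top view shows the wide jar at about (150,311), slim jar (304,242), square box (107,232) and long box (273,165). The nests are wide (373,315), slim (495,252), square (406,248) and long (445,324); the beaker is at (371,175) and the pot at (260,319). In the scene view the same vessels are at (473,288), (317,230), (460,380) and (273,302).

```bash
cat > h.py <<'E'
from cell import robot
import cv2,numpy as np
def ray(c,px,z):
    R,t=np.array(c["R"]),np.array(c["t"])
    u=cv2.undistortPoints(np.float64(px).reshape(-1,1,2),c["mtx"],np.array(c["distortion"])).reshape(-1,2)
    d=np.c_[u,np.ones(len(u))]@R; C=-R.T@t
    return C+d*((z-C[2])/d[:,2])[:,None]
def contour(c,seed,dark,thr):
    g=c["frame"].max(2); m=((g<thr) if dark else (g>thr)).astype(np.uint8)
    n,l=cv2.connectedComponents(m); k=(l==l[seed[1],seed[0]]).astype(np.uint8)
    assert m[seed[1],seed[0]],g[seed[1],seed[0]]
    return max(cv2.findContours(k,0,cv2.CHAIN_APPROX_NONE)[0],key=cv2.contourArea).reshape(-1,2)
def fit(c,seed,z,dark,thr):
    """footprint at height z: circle centre/diameter and min-area rectangle (mm, deg)"""
    P=ray(c,contour(c,seed,dark,thr),z)[:,:2].astype(np.float32)*1000
    (x,y),r=cv2.minEnclosingCircle(P); q=cv2.minAreaRect(P)
    return np.round([x,y,2*r],1),[np.round(v,1) for v in q]
def to(x,y,z,yawdeg):
    "shift (mm, in tool axes after the turn) and turn (rad) to a TCP target in mm, deg"
    s=robot.observe(); yaw=s["tool_rot"][2]; a=np.radians(yawdeg)
    d=np.array([x,y,z])-s["tool_pos"]*1000
    t=(yaw-a+np.pi)%(2*np.pi)-np.pi
    print("turn %.3f shift %.1f %.1f %.1f"%(t,d[0]*np.cos(a)+d[1]*np.sin(a),d[0]*np.sin(a)-d[1]*np.cos(a),-d[2]))
E
python3 - <<'E'
from h import *
V=dict(wide=((150,311),(473,288),75),slim=((304,242),(317,225),75),square=((107,232),(460,378),70),long=((273,165),(273,302),60))
N=dict(wide=((373,315),(325,178)),slim=((495,252),(217,145)),square=((406,248),(260,190)),long=((445,324),(292,141)))
for i,n in enumerate(("top","scene")):
    c=robot.read_camera(n)
    for k,v in V.items():
        for thr in((170,200) if i==0 else (190,)):
            try: print(n,k,thr,*fit(c,v[i],v[2]/1000,0,thr))
            except Exception as e: print(n,k,thr,"fail",e)
    for k,v in N.items():
        try: print(n,k,'nest',*fit(c,v[i],.012,1,60))
        except Exception as e: print(n,k,"fail",e)
E
```

```text
top wide 170 [458.  261.3  61.3] [array([458.4, 261.6]), array([60.2, 60.5]), np.float64(1.5)]
top wide 200 [458.2 260.8  59.9] [array([458.4, 260.8]), array([57.1, 59. ]), np.float64(1.4)]
top slim 170 [571.5  19.9  39.6] [array([572.1,  20.8]), array([38. , 37.6]), np.float64(0.8)]
top slim 200 [571.5  20.6  37.9] [array([571.3,  20. ]), array([36.4, 36.1]), np.float64(0.8)]
top square 170 [582.8 340.4  73.9] [array([582.2, 340.9]), array([54.8, 54.4]), np.float64(48.0)]
top square 200 [581.9 341.2  72.2] [array([582.4, 341. ]), array([53.3, 53. ]), np.float64(46.8)]
top long 170 [703.4  75.4  81.2] [array([703.4,  75.6]), array([36.9, 75. ]), np.float64(80.9)]
top long 200 [703.3  76.   79.2] [array([703.6,  75.4]), array([35.8, 73.3]), np.float64(80.6)]
top wide nest [455.4 -95.6  87.1] [array([456., -96.]), array([85.5, 84.9]), np.float64(0.2)]
top slim nest [ 564.8 -311.2   69.1] [array([ 564.8, -310.9]), array([63.6, 68.1]), np.float64(0.4)]
top square nest [ 570.5 -152.7  113.4] [array([ 569.4, -153.1]), array([80.3, 83.6]), np.float64(45.3)]
top long nest [ 439.9 -220.2  117.8] [array([ 440.4, -219.6]), array([101.4,  66.5]), np.float64(17.4)]
scene wide 190 fail 177
scene slim 190 fail 187
scene square 190 fail 180
scene long 190 fail 188
scene wide nest [459.5 -92.8 100.8] [array([458.3, -92.6]), array([96.2, 87.6]), np.float64(50.3)]
scene slim nest [ 571.3 -307.2   83. ] [array([ 569.7, -306.3]), array([81.4, 65.9]), np.float64(61.9)]
scene square nest [ 571.9 -150.7  123.8] [array([ 573.7, -149.1]), array([96.6, 86. ]), np.float64(45.9)]
scene long nest [ 443.2 -214.5  132.7] [array([ 444., -217.]), array([116.1,  74. ]), np.float64(17.8)]
```

apply_moves(
  rows=[
    {"xyz":[0,0,0],"turn":0.13},
    {"xyz":[0,0,0],"turn":0.13},
    {"xyz":[40,-45,0],"turn":0},
    {"xyz":[40,-45,0],"turn":0},
    {"xyz":[40,-45,0],"turn":0},
    {"xyz":[40,-45,0],"turn":0},
    {"xyz":[40,-45,0],"turn":0},
    {"xyz":[40,-45,0],"turn":0},
    {"xyz":[40,-45,0],"turn":0},
    {"xyz":[40,-45,0],"turn":0},
  ],
  gripper=1,
  newtons=20,
)

```text
time: 1.45
tool_pos: [0.456, -0.1458, 0.2268]
tool_rot: [3.141, -0.0, -0.0]
contact_force: [0.6, -1.3, 0.4]
opening: 0.0922
```

apply_moves(
  rows=[
    {"xyz":[0,-48,0],"turn":0},
    {"xyz":[0,-48,0],"turn":0},
    {"xyz":[0,-48,0],"turn":0},
    {"xyz":[0,-48,0],"turn":0},
    {"xyz":[0,-48,0],"turn":0},
    {"xyz":[0,-48,0],"turn":0},
    {"xyz":[0,-48,0],"turn":0},
    {"xyz":[0,-48,0],"turn":0},
    {"xyz":[0,0,0],"turn":0},
    {"xyz":[0,0,0],"turn":0},
  ],
)

```text
time: 2.7
tool_pos: [0.4548, 0.2361, 0.2264]
tool_rot: [3.141, 0.001, 0.0]
contact_force: [0.4, 0.0, -0.4]
opening: 0.0916
```

```bash
python3 -c "
from h import *
to(458,261,44,0)"
```

```text
turn 0.000 shift 3.2 -24.9 182.4
```

apply_moves(
  rows=[
    {"xyz":[3,-25,0],"turn":0},
    {"xyz":[0,0,40],"turn":0},
    {"xyz":[0,0,40],"turn":0},
    {"xyz":[0,0,40],"turn":0},
    {"xyz":[0,0,32],"turn":0},
    {"xyz":[0,0,20],"turn":0},
    {"xyz":[0,0,10],"turn":0},
    {"xyz":[0,0,0],"turn":0},
    {"xyz":[0,0,0],"turn":0},
  ],
)

```text
time: 3.82
tool_pos: [0.4588, 0.2614, 0.0456]
tool_rot: [-3.141, -0.002, -0.001]
contact_force: [-0.7, 0.5, -0.2]
opening: 0.0916
```

apply_moves(
  rows=[
    {"xyz":[0,0,0],"turn":0},
    {"xyz":[0,0,0],"turn":0},
    {"xyz":[0,0,0],"turn":0},
    {"xyz":[0,0,0],"turn":0},
    {"xyz":[0,0,0],"turn":0},
    {"xyz":[0,0,0],"turn":0},
    {"xyz":[0,0,0],"turn":0},
  ],
  gripper=0.5,
  newtons=20,
)

```text
time: 4.7
tool_pos: [0.4581, 0.2614, 0.0448]
tool_rot: [3.141, -0.0, -0.0]
contact_force: [0.0, -1.6, 4.1]
opening: 0.0618
```

apply_moves(
  rows=[
    {"xyz":[0,0,-10],"turn":0},
    {"xyz":[0,0,-25],"turn":0},
    {"xyz":[0,0,-40],"turn":0},
    {"xyz":[0,0,-35],"turn":0},
    {"xyz":[0,20,0],"turn":0},
    {"xyz":[0,40,0],"turn":0},
    {"xyz":[0,45,0],"turn":0},
    {"xyz":[0,45,0],"turn":0},
    {"xyz":[0,45,0],"turn":0},
    {"xyz":[0,45,0],"turn":0},
  ],
  gripper=0.4,
  newtons=25,
)

```text
time: 5.95
tool_pos: [0.4565, 0.0196, 0.1534]
tool_rot: [-3.141, 0.003, -0.001]
contact_force: [0.4, 0.2, -3.1]
opening: 0.0612
```

apply_moves(
  rows=[
    {"xyz":[0,45,0],"turn":0},
    {"xyz":[0,40,0],"turn":0},
    {"xyz":[0,20,0],"turn":0},
    {"xyz":[0,11,0],"turn":0},
    {"xyz":[0,0,0],"turn":0},
    {"xyz":[0,0,0],"turn":0},
  ],
)

```text
time: 6.7
tool_pos: [0.4576, -0.0937, 0.1544]
tool_rot: [-3.141, 0.001, 0.0]
contact_force: [-0.2, 0.6, -3.1]
opening: 0.0613
```

```bash
python3 -c "
from h import *
print(robot.observe()['opening'],robot.observe()['contact_force'])
to(456,-95.5,50,0)
cv2.imwrite('pics/a.png',robot.read_camera('scene')['frame'])"
```

```text
0.06126841495196694 [-0.18448699  0.59210497 -3.06572837]
turn 0.000 shift -1.6 1.8 104.4
```

View pics/a.png

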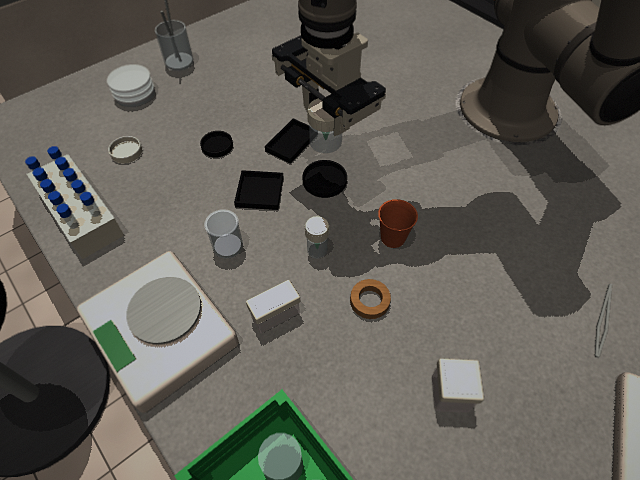

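The jar is held upright at about (325,120), above the wide nest at (325,178).

apply_moves(
  rows=[
    {"xyz":[-1.5,1.5,25],"turn":0},
    {"xyz":[0,0,35],"turn":0},
    {"xyz":[0,0,22],"turn":0},
    {"xyz":[0,0,12],"turn":0},
    {"xyz":[0,0,6],"turn":0},
    {"xyz":[0,0,2],"turn":0},
    {"xyz":[0,0,0],"turn":0},
    {"xyz":[0,0,0],"turn":0},
  ],
)

```text
time: 7.75
tool_pos: [0.4568, -0.0961, 0.0532]
tool_rot: [3.141, -0.001, -0.0]
contact_force: [0.2, 0.5, -1.8]
opening: 0.0613
```

apply_moves(
  rows=[
    {"xyz":[0,0,1],"turn":0},
    {"xyz":[0,0,1],"turn":0},
    {"xyz":[0,0,0],"turn":0},
    {"xyz":[0,0,0],"turn":0},
  ],
)

```text
time: 8.25
tool_pos: [0.4565, -0.096, 0.0507]
tool_rot: [3.142, -0.0, -0.0]
contact_force: [-0.3, 0.4, -2.3]
opening: 0.0618
```

apply_moves(
  rows=[
    {"xyz":[0,0,1],"turn":0},
    {"xyz":[0,0,1],"turn":0},
    {"xyz":[0,0,0],"turn":0},
    {"xyz":[0,0,0],"turn":0},
  ],
)

```text
time: 8.75
tool_pos: [0.4565, -0.096, 0.0488]
tool_rot: [3.141, -0.0, -0.0]
contact_force: [-0.6, -0.9, 0.7]
opening: 0.0617
```

Contact. Opening partway and rising, then on to the slim jar.

apply_moves(
  rows=[
    {"xyz":[0,0,0],"turn":0},
    {"xyz":[0,0,0],"turn":0},
    {"xyz":[0,0,0],"turn":0},
    {"xyz":[0,0,0],"turn":0},
  ],
  gripper=0.9,
)

```text
time: 9.25
tool_pos: [0.4565, -0.096, 0.0487]
tool_rot: [3.141, -0.0, -0.0]
contact_force: [-0.1, 1.1, 0.6]
opening: 0.0826
```

apply_moves(
  rows=[
    {"xyz":[0,0,-20],"turn":0},
    {"xyz":[0,0,-40],"turn":0},
    {"xyz":[0,0,-40],"turn":0},
    {"xyz":[40,-40,0],"turn":0},
    {"xyz":[40,-40,0],"turn":0},
    {"xyz":[35,-36,0],"turn":0},
    {"xyz":[0,0,0],"turn":0},
    {"xyz":[0,0,0],"turn":0},
  ],
)

```text
time: 10.25
tool_pos: [0.5708, 0.0199, 0.1482]
tool_rot: [3.141, 0.001, 0.0]
contact_force: [-0.7, 0.0, -0.2]
opening: 0.0822
```

```bash
python3 -c "
from h import *
to(571.5,20.3,44,0)
cv2.imwrite('pics/b.png',robot.read_camera('scene')['frame'][60:300,150:450].repeat(2,0).repeat(2,1))"
```

```text
turn 0.000 shift 0.7 -0.4 104.2
```

View pics/b.png

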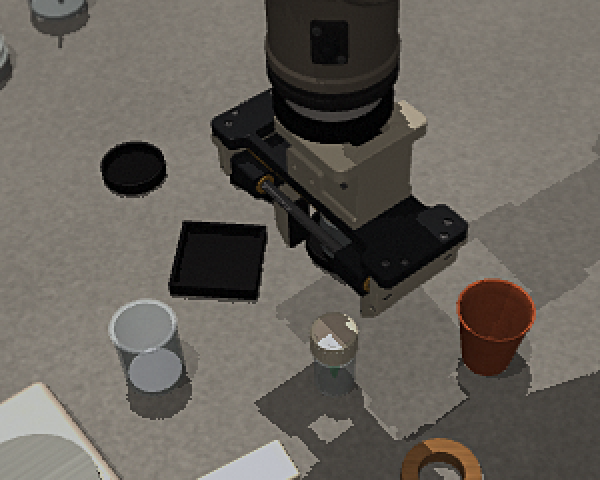

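The gripper is above the slim jar at (335,345 in the crop). It hides the wide nest, so I'll check that later.

apply_moves(
  rows=[
    {"xyz":[0.5,0,30],"turn":0},
    {"xyz":[0,0,35],"turn":0},
    {"xyz":[0,0,24],"turn":0},
    {"xyz":[0,0,10],"turn":0},
    {"xyz":[0,0,5],"turn":0},
    {"xyz":[0,0,0],"turn":0},
    {"xyz":[0,0,0],"turn":0},
  ],
)

```text
time: 11.18
tool_pos: [0.5726, 0.0199, 0.0456]
tool_rot: [3.141, -0.002, -0.0]
contact_force: [0.5, -0.5, 0.1]
opening: 0.0828
```

apply_moves(
  rows=[
    {"xyz":[0,0,0],"turn":0},
    {"xyz":[0,0,0],"turn":0},
    {"xyz":[0,0,0],"turn":0},
    {"xyz":[0,0,0],"turn":0},
    {"xyz":[0,0,0],"turn":0},
    {"xyz":[0,0,0],"turn":0},
    {"xyz":[0,0,0],"turn":0},
    {"xyz":[0,0,0],"turn":0},
  ],
  gripper=0.25,
  newtons=15,
)

```text
time: 12.18
tool_pos: [0.572, 0.02, 0.0447]
tool_rot: [3.142, 0.0, -0.0]
contact_force: [-0.4, 0.0, 1.0]
opening: 0.0397
```

apply_moves(
  rows=[
    {"xyz":[0,0,-10],"turn":0},
    {"xyz":[0,0,-25],"turn":0},
    {"xyz":[0,0,-40],"turn":0},
    {"xyz":[0,0,-35],"turn":0},
    {"xyz":[0,20,0],"turn":0},
    {"xyz":[0,40,0],"turn":0},
    {"xyz":[-1,45,0],"turn":0},
    {"xyz":[-2,45,0],"turn":0},
    {"xyz":[-2,45,0],"turn":0},
    {"xyz":[-2,45,0],"turn":0},
  ],
  newtons=20,
)

```text
time: 13.42
tool_pos: [0.5637, -0.222, 0.1535]
tool_rot: [-3.141, 0.002, -0.001]
contact_force: [1.5, -0.3, -0.9]
opening: 0.0392
```

apply_moves(
  rows=[
    {"xyz":[0,40,0],"turn":0},
    {"xyz":[0,30,0],"turn":0},
    {"xyz":[0,20,0],"turn":0},
    {"xyz":[0,0,0],"turn":0},
    {"xyz":[0,0,0],"turn":0},
  ],
)

```text
time: 14.05
tool_pos: [0.5648, -0.3089, 0.1544]
tool_rot: [-3.141, 0.001, 0.0]
contact_force: [0.4, 0.5, -0.5]
opening: 0.0395
```

```bash
python3 -c "
from h import *
print(robot.observe()['opening'],robot.observe()['contact_force'])
to(565,-310.5,49,0)
c=robot.read_camera('scene')
try: print(fit(c,(325,178),.012,1,60))
except Exception as e: print(e)
cv2.imwrite('pics/c.png',c['frame'])"
```

```text
0.03949386078541086 [ 0.3623476   0.51313347 -0.45337459]
turn 0.000 shift 0.2 1.6 105.4
(array([460.8, -93.9,  98.1]), [array([462.4, -88.5]), array([85.8, 89.2]), np.float64(45.3)])
```

View pics/c.png

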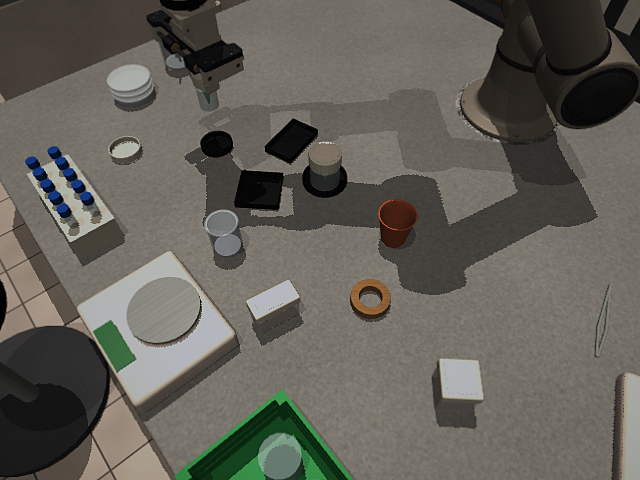

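The wide jar stands centred in its nest at (325,170). The slim jar hangs at (207,95), above its nest at (217,145).

apply_moves(
  rows=[
    {"xyz":[0,1.5,25],"turn":0},
    {"xyz":[0,0,35],"turn":0},
    {"xyz":[0,0,22],"turn":0},
    {"xyz":[0,0,12],"turn":0},
    {"xyz":[0,0,6],"turn":0},
    {"xyz":[0,0,2],"turn":0},
    {"xyz":[0,0,1],"turn":0},
    {"xyz":[0,0,0],"turn":0},
    {"xyz":[0,0,0],"turn":0},
  ],
)

```text
time: 15.22
tool_pos: [0.5651, -0.3117, 0.0522]
tool_rot: [3.141, -0.001, -0.0]
contact_force: [-0.1, 0.4, -1.6]
opening: 0.0395
```

apply_moves(
  rows=[
    {"xyz":[0,0,1],"turn":0},
    {"xyz":[0,0,1.5],"turn":0},
    {"xyz":[0,0,0],"turn":0},
    {"xyz":[0,0,0],"turn":0},
  ],
)

```text
time: 15.72
tool_pos: [0.5649, -0.3115, 0.0492]
tool_rot: [3.142, 0.0, -0.0]
contact_force: [-0.0, 1.2, -0.4]
opening: 0.0396
```

apply_moves(
  rows=[
    {"xyz":[0,0,0.7],"turn":0},
    {"xyz":[0,0,0],"turn":0},
    {"xyz":[0,0,0],"turn":0},
  ],
)

```text
time: 16.1
tool_pos: [0.565, -0.3115, 0.0487]
tool_rot: [3.141, -0.0, -0.0]
contact_force: [-0.3, 0.3, 0.0]
opening: 0.0395
```

apply_moves(
  rows=[
    {"xyz":[0,0,0],"turn":0},
    {"xyz":[0,0,0],"turn":0},
    {"xyz":[0,0,0],"turn":0},
    {"xyz":[0,0,0],"turn":0},
    {"xyz":[0,0,0],"turn":0},
  ],
  gripper=0.75,
)

```text
time: 16.73
tool_pos: [0.5649, -0.3115, 0.0485]
tool_rot: [3.142, 0.0, -0.0]
contact_force: [0.4, 0.5, -0.5]
opening: 0.0687
```

apply_moves(
  rows=[
    {"xyz":[0,0,-20],"turn":0},
    {"xyz":[0,0,-40],"turn":0},
    {"xyz":[0,0,-50],"turn":0},
    {"xyz":[0,0,0],"turn":0.15},
    {"xyz":[0,0,0],"turn":0.15},
    {"xyz":[0,0,0],"turn":0.15},
    {"xyz":[0,0,0],"turn":0.15},
    {"xyz":[0,0,0],"turn":0.18},
    {"xyz":[0,0,0],"turn":0},
  ],
)

```text
time: 17.85
tool_pos: [0.5649, -0.3115, 0.1585]
tool_rot: [3.142, 0.0, -0.779]
contact_force: [-0.3, 0.9, -0.2]
opening: 0.0687
```

```bash
python3 -c "
from h import *
to(582.3,341,160,-44)"
```

```text
turn -0.011 shift -440.7 -481.4 -1.5
```

apply_moves(
  rows=[
    {"xyz":[-20,-22,0],"turn":0},
    {"xyz":[-36,-40,0],"turn":0},
    {"xyz":[-36,-40,0],"turn":0},
    {"xyz":[-36,-40,0],"turn":0},
    {"xyz":[-36,-40,0],"turn":0},
    {"xyz":[-36,-40,0],"turn":0},
    {"xyz":[-36,-40,0],"turn":0},
    {"xyz":[-36,-40,0],"turn":0},
    {"xyz":[-36,-40,0],"turn":0},
    {"xyz":[-36,-40,0],"turn":0},
  ],
  gripper=1,
)

```text
time: 19.1
tool_pos: [0.5891, 0.2038, 0.1587]
tool_rot: [-3.141, -0.0, -0.776]
contact_force: [-0.9, -0.1, -0.1]
opening: 0.0921
```

apply_moves(
  rows=[
    {"xyz":[-36,-40,0],"turn":0},
    {"xyz":[-36,-40,0],"turn":0},
    {"xyz":[-20,-20,0],"turn":-0.037},
    {"xyz":[0,0,0],"turn":0},
    {"xyz":[0,0,0],"turn":0},
  ],
)

```text
time: 19.73
tool_pos: [0.5941, 0.3371, 0.1583]
tool_rot: [3.141, -0.0, -0.742]
contact_force: [0.6, -0.4, 1.4]
opening: 0.0917
```

```bash
python3 -c "
from h import *
to(582.3,341,41,-42.5)
cv2.imwrite('pics/d.png',robot.read_camera('scene')['frame'])"
```

```text
turn -0.000 shift -11.3 5.1 117.3
```

View pics/d.png

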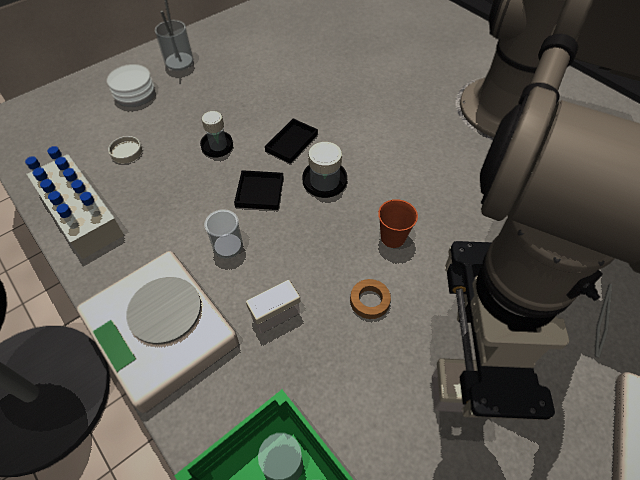

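Slim jar (213,130) and wide jar (325,165) both stand in their nests. The gripper is over the square box at (460,390).

apply_moves(
  rows=[
    {"xyz":[-11,5,0],"turn":0},
    {"xyz":[0,0,35],"turn":0},
    {"xyz":[0,0,40],"turn":0},
    {"xyz":[0,0,24],"turn":0},
    {"xyz":[0,0,12],"turn":0},
    {"xyz":[0,0,6],"turn":0},
    {"xyz":[0,0,0],"turn":0},
    {"xyz":[0,0,0],"turn":0},
  ],
)

```text
time: 20.78
tool_pos: [0.5832, 0.3418, 0.0426]
tool_rot: [-3.14, -0.001, -0.743]
contact_force: [0.4, -0.0, 0.1]
opening: 0.0918
```

apply_moves(
  rows=[
    {"xyz":[0,0,0],"turn":0},
    {"xyz":[0,0,0],"turn":0},
    {"xyz":[0,0,0],"turn":0},
    {"xyz":[0,0,0],"turn":0},
    {"xyz":[0,0,0],"turn":0},
    {"xyz":[0,0,0],"turn":0},
    {"xyz":[0,0,0],"turn":0},
    {"xyz":[0,0,0],"turn":0},
  ],
  gripper=0.4,
  newtons=18,
)

```text
time: 21.78
tool_pos: [0.5826, 0.3415, 0.0415]
tool_rot: [3.141, -0.0, -0.743]
contact_force: [-0.7, -0.5, 1.4]
opening: 0.0556
```

apply_moves(
  rows=[
    {"xyz":[0,0,-10],"turn":0},
    {"xyz":[0,0,-25],"turn":0},
    {"xyz":[0,0,-40],"turn":0},
    {"xyz":[0,0,-40],"turn":0},
    {"xyz":[15,17,0],"turn":0},
    {"xyz":[28,32,0],"turn":0},
    {"xyz":[32,37,0],"turn":0},
    {"xyz":[32,37,0],"turn":0},
    {"xyz":[32,37,0],"turn":0},
    {"xyz":[32,37,0],"turn":0},
  ],
  newtons=25,
)

```text
time: 23.02
tool_pos: [0.5752, 0.0793, 0.1573]
tool_rot: [-3.141, -0.001, -0.743]
contact_force: [0.2, -0.2, -1.3]
opening: 0.0556
```

apply_moves(
  rows=[
    {"xyz":[32,37,0],"turn":0},
    {"xyz":[32,37,0],"turn":0},
    {"xyz":[32,37,0],"turn":0},
    {"xyz":[28,32,0],"turn":0},
    {"xyz":[15,17,0],"turn":0.035},
    {"xyz":[0,0,0],"turn":0},
    {"xyz":[0,0,0],"turn":0},
  ],
)

```text
time: 23.9
tool_pos: [0.5693, -0.1298, 0.1566]
tool_rot: [-3.141, 0.0, -0.777]
contact_force: [-0.3, 0.3, -0.8]
opening: 0.0562
```

```bash
python3 -c "
from h import *
print(robot.observe()['contact_force'])
to(570,-152.5,45.5,-44.7)"
```

```text
[-0.29160347  0.30235969 -0.79432166]
turn 0.003 shift 16.4 15.6 111.1
```

apply_moves(
  rows=[
    {"xyz":[16.4,15.6,0],"turn":0.003},
    {"xyz":[0,0,30],"turn":0},
    {"xyz":[0,0,38],"turn":0},
    {"xyz":[0,0,22],"turn":0},
    {"xyz":[0,0,12],"turn":0},
    {"xyz":[0,0,5],"turn":0},
    {"xyz":[0,0,0],"turn":0},
    {"xyz":[0,0,0],"turn":0},
  ],
)

```text
time: 24.9
tool_pos: [0.5706, -0.1539, 0.0505]
tool_rot: [-3.141, -0.002, -0.781]
contact_force: [-0.6, -0.6, -0.6]
opening: 0.0559
```

apply_moves(
  rows=[
    {"xyz":[0,0,1],"turn":0},
    {"xyz":[0,0,1],"turn":0},
    {"xyz":[0,0,0],"turn":0},
    {"xyz":[0,0,0],"turn":0},
  ],
)

```text
time: 25.4
tool_pos: [0.57, -0.1537, 0.0475]
tool_rot: [3.142, -0.0, -0.781]
contact_force: [0.4, 0.6, -0.5]
opening: 0.0558
```

```bash
python3 -c "
from h import *
to(570,-152.5,45.5,-44.7)
cv2.imwrite('pics/e.png',robot.read_camera('scene')['frame'][60:300,150:450].repeat(2,0).repeat(2,1))"
```

```text
turn -0.001 shift -0.9 -0.8 2.0
```

View pics/e.png

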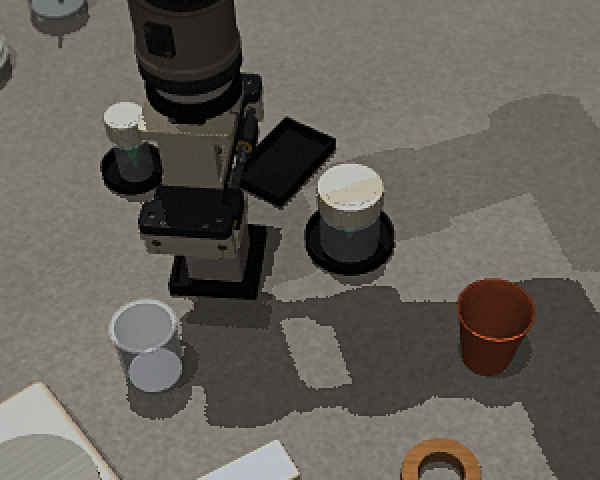

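The box (crop 218,260) is over the square nest and inside its rim. I'll lower the last 2 mm, release, and go to the long box.

apply_moves(
  rows=[
    {"xyz":[0,0,1],"turn":0},
    {"xyz":[0,0,1],"turn":0},
    {"xyz":[0,0,0.3],"turn":0},
    {"xyz":[0,0,0],"turn":0},
    {"xyz":[0,0,0],"turn":0},
  ],
)

```text
time: 26.08
tool_pos: [0.57, -0.1537, 0.0454]
tool_rot: [3.142, -0.0, -0.781]
contact_force: [-1.4, 0.1, 2.5]
opening: 0.0557
```

apply_moves(
  rows=[
    {"xyz":[0,0,0],"turn":0},
    {"xyz":[0,0,0],"turn":0},
    {"xyz":[0,0,0],"turn":0},
    {"xyz":[0,0,0],"turn":0},
    {"xyz":[0,0,0],"turn":0},
  ],
  gripper=0.85,
)

```text
time: 26.7
tool_pos: [0.57, -0.1537, 0.0452]
tool_rot: [3.142, -0.0, -0.781]
contact_force: [-0.2, 0.1, 0.3]
opening: 0.0781
```

apply_moves(
  rows=[
    {"xyz":[0,0,-20],"turn":0},
    {"xyz":[0,0,-40],"turn":0},
    {"xyz":[0,0,-50],"turn":0},
    {"xyz":[0,0,0],"turn":-0.15},
    {"xyz":[0,0,0],"turn":-0.15},
    {"xyz":[0,0,0],"turn":-0.15},
    {"xyz":[0,0,0],"turn":-0.17},
    {"xyz":[0,0,0],"turn":0},
  ],
)

```text
time: 27.7
tool_pos: [0.57, -0.1537, 0.1552]
tool_rot: [3.142, 0.0, -0.163]
contact_force: [0.3, -0.4, -0.2]
opening: 0.0781
```

```bash
python3 -c "
from h import *
to(703.4,75.6,31,-9.2)"
```

```text
turn -0.002 shift 95.1 -247.7 124.2
```

apply_moves(
  rows=[
    {"xyz":[10,-26,0],"turn":0},
    {"xyz":[18,-46,0],"turn":0},
    {"xyz":[18,-46,0],"turn":0},
    {"xyz":[18,-46,0],"turn":0},
    {"xyz":[18,-46,0],"turn":0},
    {"xyz":[13,-38,0],"turn":0},
    {"xyz":[0,0,0],"turn":0},
    {"xyz":[0,0,0],"turn":0},
  ],
)

```text
time: 28.7
tool_pos: [0.7032, 0.0754, 0.1548]
tool_rot: [3.141, 0.001, -0.163]
contact_force: [-0.3, -0.7, 1.1]
opening: 0.0777
```

```bash
python3 -c "
from h import *
to(703.4,75.6,31,-9.2)"
```

```text
turn -0.003 shift 0.2 -0.2 123.8
```

apply_moves(
  rows=[
    {"xyz":[0,0,30],"turn":0},
    {"xyz":[0,0,40],"turn":0},
    {"xyz":[0,0,30],"turn":0},
    {"xyz":[0,0,16],"turn":0},
    {"xyz":[0,0,8],"turn":0},
    {"xyz":[0,0,0],"turn":0},
    {"xyz":[0,0,0],"turn":0},
  ],
)

```text
time: 29.58
tool_pos: [0.7044, 0.0758, 0.0326]
tool_rot: [-3.141, -0.002, -0.161]
contact_force: [0.0, 0.2, -0.6]
opening: 0.0782
```

apply_moves(
  rows=[
    {"xyz":[0,0,0],"turn":0},
    {"xyz":[0,0,0],"turn":0},
    {"xyz":[0,0,0],"turn":0},
    {"xyz":[0,0,0],"turn":0},
    {"xyz":[0,0,0],"turn":0},
    {"xyz":[0,0,0],"turn":0},
    {"xyz":[0,0,0],"turn":0},
    {"xyz":[0,0,0],"turn":0},
  ],
  gripper=0.25,
  newtons=18,
)

```text
time: 30.58
tool_pos: [0.7036, 0.0758, 0.0312]
tool_rot: [3.141, -0.0, -0.161]
contact_force: [-0.2, -1.1, 0.0]
opening: 0.038
```

apply_moves(
  rows=[
    {"xyz":[0,0,-10],"turn":0},
    {"xyz":[0,0,-25],"turn":0},
    {"xyz":[0,0,-40],"turn":0},
    {"xyz":[0,0,-45],"turn":0},
    {"xyz":[0,0,0],"turn":-0.11},
    {"xyz":[0,0,0],"turn":-0.12},
    {"xyz":[0,0,0],"turn":-0.12},
    {"xyz":[0,0,0],"turn":-0.115},
    {"xyz":[-20,12,0],"turn":0},
    {"xyz":[-40,24,0],"turn":0},
  ],
  newtons=25,
)

```text
time: 31.82
tool_pos: [0.6571, 0.0242, 0.1513]
tool_rot: [3.141, -0.001, 0.306]
contact_force: [0.5, -0.6, -1.5]
opening: 0.0378
```

apply_moves(
  rows=[
    {"xyz":[-40,24,0],"turn":0},
    {"xyz":[-40,24,0],"turn":0},
    {"xyz":[-40,24,0],"turn":0},
    {"xyz":[-40,24,0],"turn":0},
    {"xyz":[-40,24,0],"turn":0},
    {"xyz":[-40,24,0],"turn":0},
    {"xyz":[-30,17,0],"turn":0},
    {"xyz":[-10,5,0],"turn":0},
    {"xyz":[0,0,0],"turn":0},
    {"xyz":[0,0,0],"turn":0},
  ],
)

```text
time: 33.08
tool_pos: [0.4404, -0.2179, 0.1514]
tool_rot: [3.141, -0.001, 0.305]
contact_force: [0.4, -0.7, -1.3]
opening: 0.0378
```

```bash
python3 -c "
from h import *
to(440.3,-219,35,17.4)"
```

```text
turn 0.001 shift -0.4 1.0 116.4
```

apply_moves(
  rows=[
    {"xyz":[0,1,30],"turn":0},
    {"xyz":[0,0,40],"turn":0},
    {"xyz":[0,0,24],"turn":0},
    {"xyz":[0,0,12],"turn":0},
    {"xyz":[0,0,5],"turn":0},
    {"xyz":[0,0,2],"turn":0},
    {"xyz":[0,0,0],"turn":0},
    {"xyz":[0,0,0],"turn":0},
  ],
)

```text
time: 34.08
tool_pos: [0.4402, -0.2198, 0.0388]
tool_rot: [3.14, -0.001, 0.304]
contact_force: [0.6, 0.5, -0.1]
opening: 0.0379
```

apply_moves(
  rows=[
    {"xyz":[0,0,1],"turn":0},
    {"xyz":[0,0,1],"turn":0},
    {"xyz":[0,0,0],"turn":0},
    {"xyz":[0,0,0],"turn":0},
  ],
)

```text
time: 34.58
tool_pos: [0.4399, -0.2196, 0.0362]
tool_rot: [3.142, 0.0, 0.304]
contact_force: [-0.7, -0.1, -0.6]
opening: 0.0379
```

```bash
python3 -c "
from h import *
to(440.3,-219,35,17.4)
cv2.imwrite('pics/f.png',robot.read_camera('scene')['frame'][60:300,150:450].repeat(2,0).repeat(2,1))"
```

```text
turn 0.000 shift 0.6 -0.4 1.2
```

View pics/f.png

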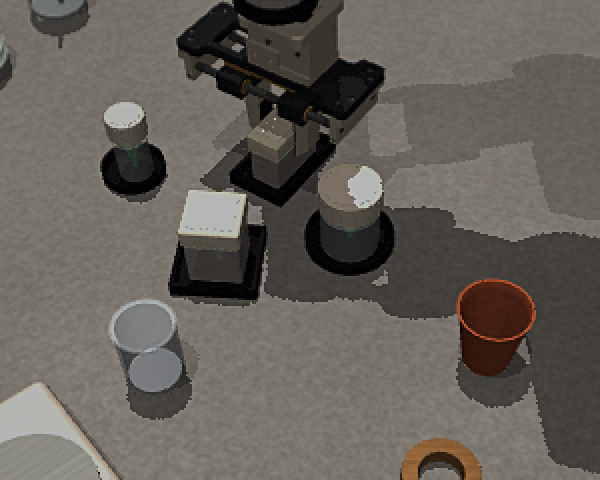

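The long box (crop 285,160) sits inside its nest, and the square box (217,240) stands in its own. I'll lower the last millimetre, release and retreat.

apply_moves(
  rows=[
    {"xyz":[0,0,1],"turn":0},
    {"xyz":[0,0,0.4],"turn":0},
    {"xyz":[0,0,0],"turn":0},
    {"xyz":[0,0,0],"turn":0},
  ],
)

```text
time: 35.12
tool_pos: [0.44, -0.2196, 0.0351]
tool_rot: [3.141, -0.0, 0.304]
contact_force: [-1.1, 0.3, 4.1]
opening: 0.0377
```

apply_moves(
  rows=[
    {"xyz":[0,0,0],"turn":0},
    {"xyz":[0,0,0],"turn":0},
    {"xyz":[0,0,0],"turn":0},
    {"xyz":[0,0,0],"turn":0},
    {"xyz":[0,0,0],"turn":0},
  ],
  gripper=0.6,
)

```text
time: 35.75
tool_pos: [0.4399, -0.2196, 0.0348]
tool_rot: [3.142, 0.0, 0.304]
contact_force: [-0.4, 0.3, 0.1]
opening: 0.0551
```

apply_moves(
  rows=[
    {"xyz":[0,0,-20],"turn":0},
    {"xyz":[0,0,-40],"turn":0},
    {"xyz":[0,0,-50],"turn":0},
    {"xyz":[0,0,-50],"turn":0},
    {"xyz":[-40,45,0],"turn":0},
    {"xyz":[-35,45,0],"turn":0},
    {"xyz":[-30,45,0],"turn":0},
    {"xyz":[-30,45,0],"turn":0},
    {"xyz":[0,0,0],"turn":0},
    {"xyz":[0,0,0],"turn":0},
  ],
)

```text
time: 37.0
tool_pos: [0.3648, -0.4311, 0.1944]
tool_rot: [-3.14, -0.0, 0.303]
contact_force: [0.0, 0.4, -0.7]
opening: 0.0552
```

```bash
python3 - <<'E'
from h import *
c=robot.read_camera('top'); cv2.imwrite('pics/g.png',c['frame'])
d=robot.read_camera('scene'); cv2.imwrite('pics/h.png',d['frame'][60:300,150:450].repeat(2,0).repeat(2,1))
R,t=np.array(c["R"]),np.array(c["t"])
for k,x,y,z in(("wide",456,-95.5,79),("slim",565,-310.5,79),("square",570,-153,74),("long",440,-219,64)):
    p=cv2.projectPoints(np.array([[x,y,z]])/1000.,cv2.Rodrigues(R)[0],t,c["mtx"],np.array(c["distortion"]))[0].ravel().round().astype(int)
    for th in(150,190):
        try: print(k,p,*fit(c,tuple(p),z/1000,0,th))
        except Exception as e: print(k,p,"fail",e)
E
```

```text
wide [378 315] [456.6 -94.2  61.3] [array([456.6, -94.1]), array([59.7, 60. ]), np.float64(45.4)]
wide [378 315] [456.5 -94.4  60. ] [array([456.6, -94.1]), array([58.1, 57.3]), np.float64(0.2)]
slim [511 247] [ 6.6890e+02 -5.0000e-01  1.2251e+03] [array([585. ,   3.8]), array([1136.5,  801.1]), np.float64(87.6)]
slim [511 247] [ 563.7 -311.2   39. ] [array([ 564.1, -310.8]), array([37.3, 37.3]), np.float64(0.6)]
square [414 243] [ 6.703e+02 -5.000e-01  1.234e+03] [array([585.8,   3.8]), array([1144.7,  806.9]), np.float64(87.6)]
square [414 243] [ 570.7 -152.7   72.5] [array([ 570.3, -153.1]), array([52.8, 53.1]), np.float64(45.1)]
long [454 325] [ 440.6 -217.7   80. ] [array([ 440.6, -217.9]), array([74.7, 37.1]), np.float64(17.3)]
long [454 325] fail 173
```

View pics/g.png

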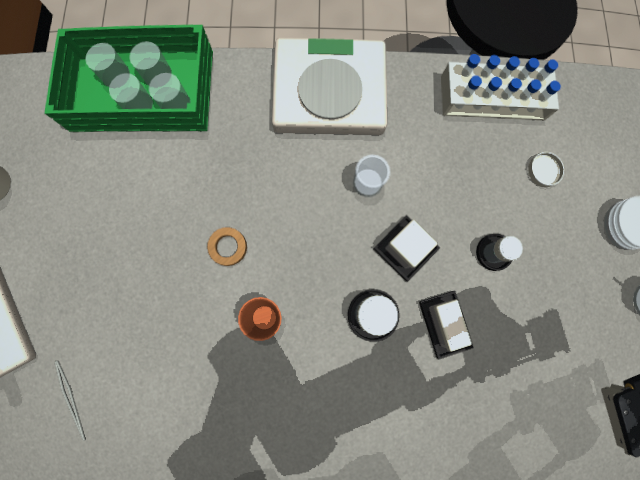

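View pics/h.png

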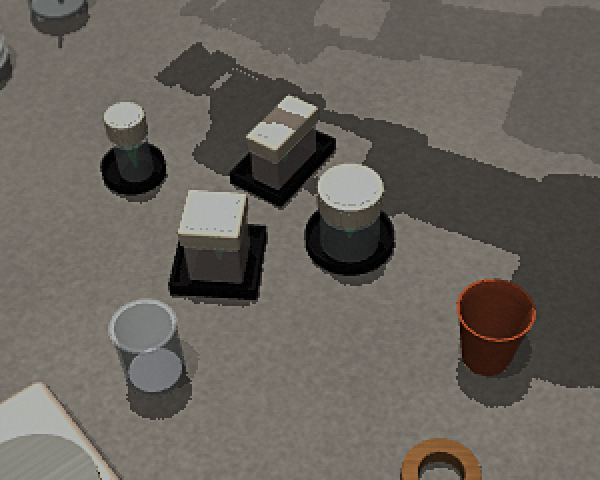

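Both views show all four vessels upright in their nests (top: 378,315; 511,247; 414,243; 454,325), within about 2 mm of the nest centres. The beaker (371,175) and pot (260,319) have not moved.

```bash
python3 -c "
from h import *
print(robot.hand_in())"
```

```text
the job is handed in; nothing more can be done
None
```

All four vessels are in their matching nests. I placed them in the order listed (wide jar, slim jar, square box, long box) and handed the job in at about 37 s of the 99 s allowed.

- **Placing:** each vessel was gripped by its lid, lowered in small steps to the nest floor, and released there. Forces during lowering and release stayed at about 4 N or less.
- **Final position:** in the last top picture every lid centre lies within about 2 mm of its nest's centre. The two boxes are within about 0.2° of their nests' angles. Both camera views show all four upright inside their rims.
- **Left alone:** the beaker and the pot appear at the same pixels as at the start, and the gripper was clear of everything when I handed in.
- **Failed checks:** in the final measurement, one of the two brightness thresholds failed for three of the lids, because the mask merged with the bench or the point lay in shadow. The other threshold gave a clean fit for each. The early lid fits in the scene camera also failed, so the starting positions came from the top camera alone.

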